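# Lift the sagging bolt and hold the locker gate ajar

### The job

First lock the gate's lift-off hinge: turn the lock collar on the hinge pin clockwise until its pointer stands at the locked mark. Then lift the sagging barrel bolt over the bent lip of its keeper while pulling it back until it is clear of the keeper, and swing the gate open towards you to about 20 degrees. The gate springs shut, so finish while still holding it ajar, at rest, with the collar still locked and the bolt still drawn back, and leave the things standing around undisturbed.

Things in the scene. Friction and masses are not known exactly. Their poses are not given: they have to be found in the camera images.
- locker: Low plywood bench locker with a timber gate in its front, 440 mm wide, 160 mm high, fixed to the bench but placed differently each time. Origin on the bench, under the middle of the gate plane; its x axis points from the gate into the locker (away from the robot), y to the left along the gate (hinge side), z up. Hinge pin axis at x 0, y +150 mm. Latch post centre at y -173 mm, carrying the keeper; roof 150 mm high, from x +40 to +190 mm.
- gate (a joint): Opening angle of the gate, rad: 0 shut (at its stop), grows as the free end swings towards the robot (locker -x), about the upright hinge pin at locker (0, +150 mm); up to 1.2. 20 degrees is 0.35. Timber frame with steel bars, 30 mm thick, from 42 to 280 mm from the pin, top at 160 mm. A spring closes it: 0.25 N m when shut, 0.43 N m at 0.35 rad. While the bolt is in the keeper the gate moves under 0.02 rad.
- bolt (a joint): Draw of the barrel bolt along the gate's top towards the hinge (locker +y when the gate is shut), m: 0 fully home in the keeper, 0.055 fully back. The bolt has a 14 x 12 mm down-turned head at its tip; hanging low it meets the keeper's 13 mm high bent-up lip after about 11 mm and is stopped. Clear of the keeper from 0.032 on. Slides with 0.6 N friction and stays where it is left.
- bolt_lift (a joint): Height of the bolt in its tall worn staples, m: 0 hanging low (where gravity takes it, bolt 200 to 350 g), 0.018 at the staples' top. The head passes over the lip from about 0.010 up; 0.014 is comfortable.
- bolt_grip (a point): Where to grip the bolt: a point on the axis of its upright round steel handle (18 mm diameter) which stands on the rod between the two staples, 22 mm below the handle's top. The point is 243 mm above the bench when the bolt hangs low; the handle's top is then at 265 mm and the staples beside it end at 212 mm. At home it is 227 mm from the hinge pin axis. The handle rides on the gate; being round, it may turn between the fingers. The point's x, y axes turn with the gate.
- collar_grip (a point): Centre of the grip of the captive lock collar, on the hinge pin axis, 192 mm above the bench. Steel collar with two parallel flats 36 mm apart, facing its own +y and -y, 44 mm long (its x), from 172 to 206 mm above the bench, over a round flange 50 mm wide from 164 to 172 mm. A small pointer nose on the flange points along its own +x, and a short dark line on the collar's top points the same way. The pin's end lies below the collar's top.
- collar (a joint): Turn of the lock collar, rad: grows clockwise seen from above. 0 has the pointer towards the robot and a little left; at 1.2 the pointer meets the locked mark, a dark rib on the post plate straight to the left of the pin (locker +y); a stop ends it at 1.26. Friction 0.06 N m holds it where it is left.
- jar: Closed jar, 60 mm wide, 75 mm high, on the bench left of the locker. A bystander, to be left alone; origin at its underside.
- spray: Spray can, 60 mm wide, 150 mm high, on the bench right of the latch post. A bystander, to be left alone; origin at its underside.
- tape: Roll, 84 mm wide, 24 mm high, lying on the locker's roof at the left. A bystander, to be left alone; origin at its underside.
- screwbox: Small cardboard box 60 x 90 x 35 mm on the locker's roof at the right. A bystander, to be left alone; origin at its underside.
- driver: Screwdriver lying on the bench in front of the locker's left half. A bystander, to be left alone; origin at its underside.
- spanner: Spanner lying on the bench in front of the locker, to the right. A bystander, to be left alone; origin at its underside.
- socket: Steel socket, 28 mm wide, 38 mm high, standing on the bench at the left front. A bystander, to be left alone; origin at its underside.

How it is judged:
By the outcome, as a careful person would: the job done as asked, in the order asked, and still so for the second after the job is handed in, while the arm keeps its last pose, push and grip.
It also fails if it takes over 53 s, if anything falls off the work surface, if the arm or the gripper's body presses on something with over 40 N, if the wrist force passes 120 N, or if a joint passes its speed limit or range.

### The arm

A 7-joint arm with a two-finger parallel gripper is mounted at the origin on the work surface. World frame = base frame: x ahead of the robot, y to its left, z up, the work surface at z = 0. Lengths are in m, angles in rad, forces in N, time in s.
With the tool pointing down it reaches from about 0.425 to 1.025 m from the base axis. Payload 9.4 kg.
Tool frame: the origin (TCP) lies midway between the tips of the shut fingers; the grasp point (between the pads) lies tcp_to_grasp behind it (tcp_to_grasp is the distance from the TCP to the grasp point, in m); z points along the fingers, y is the direction in which the jaws open and shut (so a half turn about z gives the same grasp; the last joint's range is limited). The gripper opens to 93 mm and grips with 3 to 60 N. Pads are 15 mm wide; open, the fingers measure 128 mm over their backs; the gripper's body (75 mm by 188 mm) begins 65 mm behind the grasp point.
Start: joints at [1.075, 0.599, -0.003, 1.599, 0.002, 0.943, -0.08], TCP at [0.295, -0.662, 0.219] pointing down, gripper open.
Joint ranges: [-2.57, 2.57], [-0.35, 1.97], [-1.29, 1.29], [0.11, 2.56], [-1.05, 4.19], [0.11, 1.86], [-2.63, 2.63]. Speed limits (rad/s): [2.22, 2.22, 3.01, 3.01, 3.14, 3.14, 3.14].

### API

Orientations are given as a 3x3 rotation matrix whose columns are the frame's x, y, z axes.
In Python, from bench import get_state, snapshot, finish_job, tcp_to_grasp gives the robot as it stands.
- The arm moves only by the tool apply_moves, never from a script. Its argument "commands" is one flat list of numbers, 7 for each row, row after row: the shift along the tool's x, y, z in cm, then the turn, a rotation vector about the tool's x, y, z in rad, then the closure, from 0 (fully open) to 1 (shut). In form: [x, y, z, ax, ay, az, fingers, x, y, z, ax, ay, az, fingers, ...]. A call has 1 to 5 rows; each row is the pose to reach, as a shift and turn from the pose commanded when the call began, along the tool's axes at that moment; what a row does not reach only later rows make up. A row lasts 1/10 s, in which the tool goes at most 50 mm and 8.59 degrees, less where a joint would pass 70% of its speed; a pose out of reach is approached as far as the arm can. A call with a gripper value outside its range is refused whole. The fingers move at their own pace and stop on an object; "grip_force" is the grip in N (left out, the last holds). Time passes only in rows, so rows that repeat a pose let the fingers close. It gives the time, the measured TCP pose, the force and the opening at its end, in the units of the state.
- get_state(): the state, without advancing time (a new reading comes with each control period).
- snapshot(name): name is "scene" or "top" or "wrist"; returns a dict with "frame" (480x640x3 uint8, red, green, blue), "fx", "fy", "cx", "cy" (pixels), "camera_from_world" (4x4, takes a point from world to camera coordinates); the wrist camera has in their place "T_tool_cam" (4x4, takes a point from camera to tool coordinates, whose origin is the TCP and whose axes are the flange's). Camera axes: x right, y down, z forward; pixel columns grow to the right and rows downward; lengths in m; the calibration is good to about 2 mm. A picture is of the moment at which its call begins: read the wrist's pose just before it. There is no depth.
- finish_job(): hands the job in, once; it reports no verdict.
The state is a dict: "time": time; "joint_pos": joint angles; "qd": joint speeds; "joint_efforts": joint torques, N m; "eef_pos": TCP position; "tool_rot": TCP orientation; "ft_force": force on the tool from outside, world axes, zero at the start; "torque": the same for the moment, N m; "opening": finger opening in m.
Only numpy, scipy, OpenCV 4.12 (cv2) and the standard library are available. Lean on these libraries where they do the work, as an engineer would, in place of code of your own. Each camera call takes 0.05 s, during which the arm holds its last target.

## Working session

There is one attempt and no reset: what is moved stays moved. The work goes in short steps, Python scripts to look and compute and a tool call to move; the robot and the scene stay as the last step left them, time stands still between calls to the robot, and variables do not carry over. Pictures are saved under pics/ and viewed, and the job is handed in when it is done.

Besides the shell and the picture viewer there is one more tool, called after "Call:" by a JSON object that holds its "name" and its "arguments", one argument or row to a line. apply_moves: Moves the arm, as the interface text tells. Its arguments: {"type":"object","properties":{"commands":{"type":"array","items":{"type":"number"}},"grip_force":{"type":"number"}},"required":["commands"]}

```bash
mkdir -p pics; ls; python3 - <<'E'
from bench import *
import cv2,numpy as np,pickle
s=get_state();print(s,tcp_to_grasp)
for n in("scene","top","wrist"):
    d=snapshot(n);cv2.imwrite(f"pics/{n}0.png",d["frame"][:,:,::-1]);pickle.dump(d,open(f"{n}0.pkl","wb"))
    print({k:v for k,v in d.items() if k!="frame"})
E
```

```text
pics
{'time': 0.0, 'joint_pos': array([ 1.07530582,  0.60011119, -0.00251185,  1.60014007,  0.00180158,
        0.94289571, -0.07977199]), 'qd': array([-6.83500615e-05,  6.26113023e-05,  6.29602024e-04,  2.89662377e-04,
       -2.94559703e-04, -3.97294198e-04, -1.76507224e-03]), 'joint_efforts': array([ 1.28017899e-03, -7.65087390e+01,  1.49807811e+00, -2.52359158e+01,
       -5.22938836e-02,  1.68504403e-02,  1.94116146e-04]), 'eef_pos': array([ 0.29458856, -0.66191059,  0.21776685]), 'tool_rot': array([[ 9.13556366e-01,  4.06711403e-01, -7.75425455e-04],
       [ 4.06712111e-01, -9.13555390e-01,  1.34506767e-03],
       [-1.61339743e-04, -1.54417006e-03, -9.99998795e-01]]), 'ft_force': array([ 0.41174546,  0.50500834, -0.35429239]), 'torque': array([-0.02711718, -0.04837795,  0.0287573 ]), 'opening': 0.09270268110755618} 0.0188
{'fx': 445.95219153336313, 'fy': 445.95219153336313, 'cx': 326.7917595581988, 'cy': 239.28037388712468, 'camera_from_world': array([[-0.89897988,  0.43796987,  0.00419081,  0.49410741],
       [ 0.32735591,  0.67822827, -0.6579092 , -0.08440919],
       [-0.
[... 242 characters left out ...]
[[ 0.01885775, -0.9997802 ,  0.00916195, -0.00470743],
       [-0.99451991, -0.01969943, -0.10267468,  0.55926301],
       [ 0.1028326 , -0.00717553, -0.99467279,  1.53832419],
       [ 0.        ,  0.        ,  0.        ,  1.        ]])}
{'fx': 396.86092148924234, 'fy': 396.86092148924234, 'cx': 329.36203956425254, 'cy': 249.84710703996285, 'T_tool_cam': array([[ 4.79109069e-04, -9.70570100e-01, -2.40818294e-01,
         6.53900588e-02],
       [ 9.99999870e-01,  4.22420706e-04,  2.87021796e-04,
        -6.92569446e-06],
       [-1.76848139e-04, -2.40818400e-01,  9.70570176e-01,
        -1.66076406e-01],
       [ 0.00000000e+00,  0.00000000e+00,  0.00000000e+00,
         1.00000000e+00]])}
```

View pics/scene0.png

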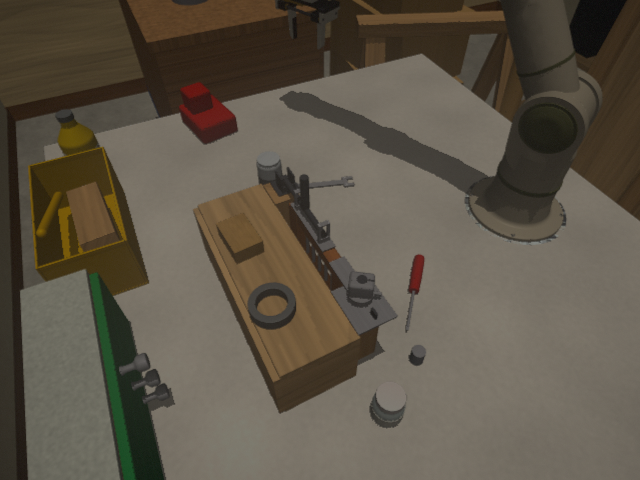

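View pics/top0.png

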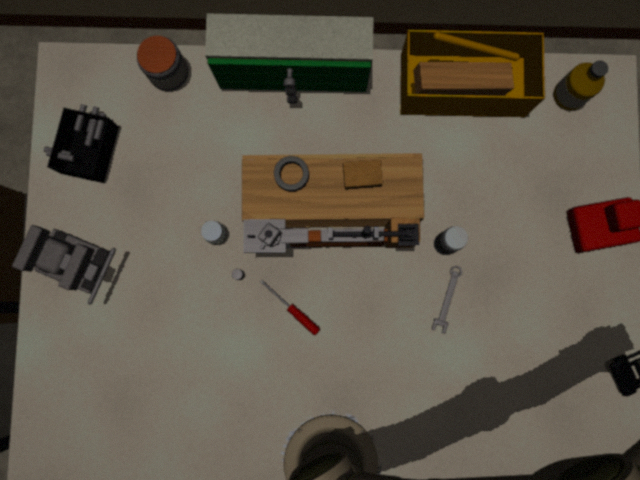

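The top view shows the locker at cols 242-424, rows 153-255. The collar is near (268,234), the bolt handle near (368,231) and the spray can near (453,240). I'll enlarge the gate area.

```bash
python3 - <<'E'
import cv2
a=cv2.imread("pics/top0.png")[140:270,235:435];cv2.imwrite("pics/top0z.png",cv2.resize(cv2.convertScaleAbs(a,alpha=1.6),None,fx=4,fy=4,interpolation=2))
a=cv2.imread("pics/scene0.png")[160:340,250:400];cv2.imwrite("pics/scene0z.png",cv2.resize(cv2.convertScaleAbs(a,alpha=1.6),(500,600),interpolation=2))
E
```

```text
(no output)
```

View pics/top0z.png

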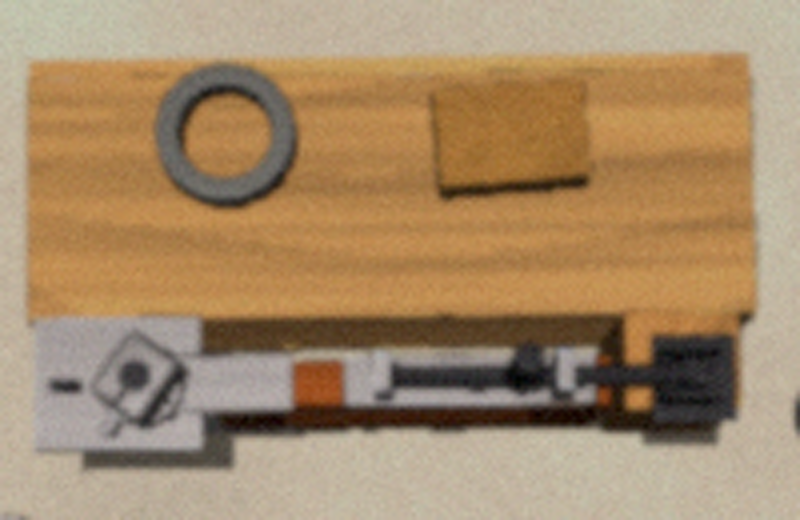

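View pics/scene0z.png

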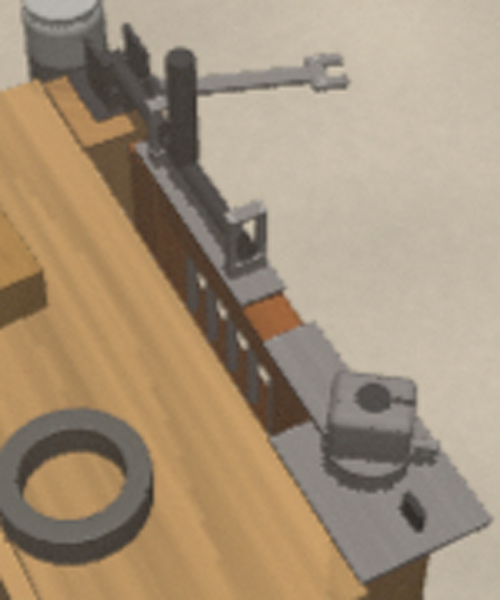

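```bash
cat > h.py <<'E'
import numpy as np,pickle,cv2
from scipy.spatial.transform import Rotation as Ro
def ray(d,uv):
    M=d["camera_from_world"];R=M[:3,:3];c=-R.T@M[:3,3]
    v=R.T@np.array([(uv[0]-d["cx"])/d["fx"],(uv[1]-d["cy"])/d["fy"],1]);return c,v/np.linalg.norm(v)
def plane(d,uv,z):
    c,v=ray(d,uv);return c+v*(z-c[2])/v[2]
def tri(*rs):
    A=sum(np.eye(3)-np.outer(v,v) for c,v in rs);b=sum((np.eye(3)-np.outer(v,v))@c for c,v in rs);return np.linalg.solve(A,b)
def wristM(d,s):
    T=np.eye(4);T[:3,:3]=s["tool_rot"];T[:3,3]=s["eef_pos"];d["camera_from_world"]=np.linalg.inv(T@d["T_tool_cam"]);return d
def proj(d,p):
    q=d["camera_from_world"]@np.r_[p,1];return np.array([d["fx"]*q[0]/q[2]+d["cx"],d["fy"]*q[1]/q[2]+d["cy"]])
E
python3 - <<'E'
from h import *
t=pickle.load(open("top0.pkl","rb"));s=pickle.load(open("scene0.pkl","rb"))
T=lambda u,v:(235+u/4-.4,140+v/4-.4); S=lambda u,v:(250+u*.3-.3,160+v*.3-.3)
P=lambda *a:print(*[np.round(x,4) for x in a])
P(tri(ray(t,T(134,376)),ray(s,S(374,397))),plane(t,T(134,376),.206),plane(s,S(374,397),.2055))
P(tri(ray(t,T(524,358)),ray(s,S(180,55))),plane(t,T(524,358),.265),plane(s,S(180,55),.265))
for q in [(28,62),(748,55),(755,318),(25,318)]:P(plane(t,T(*q),.15))
E
```

```text
[0.5578 0.1547 0.2051] [0.5571 0.155  0.206 ] [0.5586 0.1544 0.2055]
[ 0.5657 -0.0664  0.267 ] [ 0.5646 -0.0658  0.265 ] [ 0.5661 -0.0695  0.265 ]
[0.7541 0.2306 0.15  ]
[ 0.7677 -0.207   0.15  ]
[ 0.6061 -0.2118  0.15  ]
[0.5973 0.227  0.15  ]
```

```bash
cat > go.py <<'E'
import sys
from h import *
from bench import *
def show(p,head=None):
    s=get_state();R=s["tool_rot"];d=R.T@(np.array(p)-s["eef_pos"])*100
    if head is None: rv=np.zeros(3)
    else:
        h=np.deg2rad(head);x=np.array([np.cos(h),np.sin(h),0]);z=np.array([0,0,-1.]);G=np.c_[x,np.cross(z,x),z]
        rv=Ro.from_matrix(R.T@G).as_rotvec()
    print("t",round(s["time"],2),"pos",s["eef_pos"].round(4),"hx",np.degrees(np.arctan2(R[1,0],R[0,0])).round(2),"tilt",R[:,2].round(3),"F",s["ft_force"].round(1),"M",s["torque"].round(2),"op",round(s["opening"],4))
    print("q",s["joint_pos"].round(2));print("move cm",d.round(2),"rv",rv.round(4))
if __name__=="__main__":
    a=[float(v) for v in sys.argv[1:]];show(a[:3],a[3] if len(a)>3 else None)
E
python3 go.py .558 .155 .40 160.5
```

```text
t 0.15 pos [ 0.2947 -0.662   0.218 ] hx 24.0 tilt [-0.001  0.001 -1.   ] F [-0.9  0.1  0.1] M [-0.01  0.01 -0.01] op 0.0929
q [ 1.08  0.6  -0.    1.6   0.    0.94 -0.08]
move cm [ 57.28 -63.95 -18.13] rv [-7.0000e-04 -1.3000e-03 -2.3824e+00]
```

Call:
{"name": "apply_moves", "arguments": {
  "commands": [2,-2,-3,0,0,-0.1,0,5,-5,-6,0,0,-0.22,0,8,-8.5,-8,0,0,-0.34,0,11,-12,-10,0,0,-0.46,0,14,-15.5,-12,0,0,-0.58,0]
}}

```text
time: 0.65
eef_pos: [0.3592, -0.4643, 0.3382]
tool_rot: [[0.537, 0.843, -0.0], [0.843, -0.537, -0.0], [-0.0, -0.0, -1.0]]
ft_force: [0.6, -0.3, 1.1]
opening: 0.0928
```

```bash
python3 go.py .558 .155 .40 160.5
```

```text
t 0.65 pos [ 0.3592 -0.4643  0.3382] hx 57.51 tilt [-0. -0. -1.] F [ 0.6 -0.3  1.1] M [-0.03 -0.1   0.  ] op 0.0928
q [ 0.95  0.32 -0.19  1.77  0.07  1.06  0.18]
move cm [ 62.91 -16.5   -6.19] rv [-3.0000e-04 -0.0000e+00 -1.7975e+00]
```

Call:
{"name": "apply_moves", "arguments": {
  "commands": [4.5,-1.2,-1.2,0,0,-0.13,0,9,-2.4,-2.4,0,0,-0.26,0,13.5,-3.6,-3.6,0,0,-0.39,0,18,-4.8,-4.8,0,0,-0.52,0,22.5,-6,-6,0,0,-0.65,0]
}}

```text
time: 1.15
eef_pos: [0.4304, -0.2426, 0.3981]
tool_rot: [[-0.083, 0.997, -0.0], [0.997, 0.083, -0.0], [-0.0, -0.0, -1.0]]
ft_force: [1.8, 0.9, 0.7]
opening: 0.0932
```

```bash
python3 go.py .558 .155 .40 160.5
```

```text
t 1.15 pos [ 0.4304 -0.2426  0.3981] hx 94.77 tilt [-0. -0. -1.] F [1.8 0.9 0.7] M [-0.01 -0.13  0.04] op 0.0932
q [ 0.76  0.16 -0.42  1.85  0.07  1.14  0.39]
move cm [38.56 16.02 -0.21] rv [-3.0000e-04  3.0000e-04 -1.1472e+00]
```

Call:
{"name": "apply_moves", "arguments": {
  "commands": [4.5,1.8,0,0,0,-0.13,0,9,3.6,0,0,0,-0.26,0,13.5,5.4,0,0,0,-0.39,0,18,7.2,0,0,0,-0.52,0,22.5,9,0,0,0,-0.65,0]
}}

```text
time: 1.65
eef_pos: [0.5026, -0.0114, 0.3977]
tool_rot: [[-0.669, 0.743, 0.0], [0.743, 0.669, -0.0], [-0.001, -0.0, -1.0]]
ft_force: [2.0, -1.1, -0.0]
opening: 0.0931
```

```bash
python3 go.py .558 .155 .40 160.5
```

```text
t 1.65 pos [ 0.5026 -0.0114  0.3977] hx 131.99 tilt [ 0. -0. -1.] F [ 2.  -1.1 -0. ] M [-0.06 -0.16  0.  ] op 0.0931
q [ 0.46  0.2  -0.67  1.82  0.14  1.16  0.48]
move cm [ 8.66 15.25 -0.23] rv [-2.000e-04  5.000e-04 -4.976e-01]
```

Call:
{"name": "apply_moves", "arguments": {
  "commands": [2,3.7,0,0,0,-0.12,0,4,7.4,0,0,0,-0.25,0,6.2,11.1,0,0,0,-0.38,0,8.6,15.2,0,0,0,-0.5,0,8.6,15.2,0,0,0,-0.5,0]
}}

```text
time: 2.15
eef_pos: [0.5588, 0.1586, 0.3972]
tool_rot: [[-0.946, 0.326, -0.001], [0.326, 0.946, 0.004], [0.002, 0.004, -1.0]]
ft_force: [-0.1, 0.3, -0.6]
opening: 0.0932
```

```bash
python3 go.py .558 .155 .40 160.5; cat > look.py <<'E'
import sys
from h import *
from bench import *
n=sys.argv[1]
s=get_state();d=wristM(snapshot("wrist"),s)
pickle.dump(d,open(n+".pkl","wb"));cv2.imwrite(f"pics/{n}.png",cv2.convertScaleAbs(d["frame"][:,:,::-1],alpha=1.5))
E
python3 look.py w1
```

```text
t 2.15 pos [0.5588 0.1586 0.3972] hx 161.0 tilt [-0.001  0.004 -1.   ] F [-0.1  0.3 -0.6] M [ 0.   -0.14  0.03] op 0.0932
q [ 0.21  0.36 -0.81  1.67  0.27  1.23  0.58]
move cm [-0.04 -0.37 -0.28] rv [ 0.0036 -0.002   0.0087]
```

View pics/w1.png

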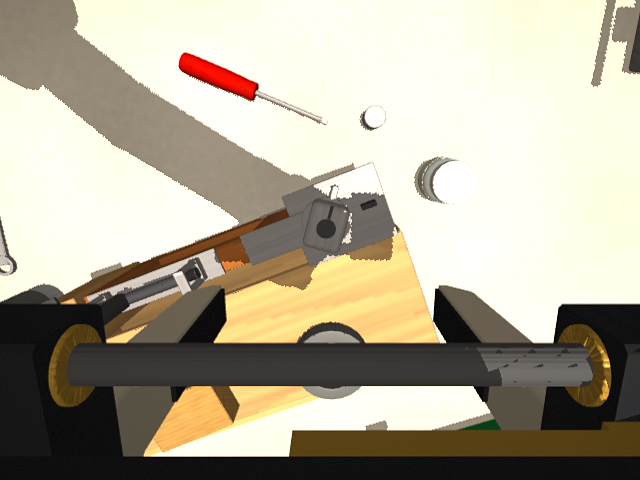

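```bash
python3 - <<'E'
import cv2
a=cv2.imread("pics/w1.png")[150:290,250:420];cv2.imwrite("pics/w1z.png",cv2.resize(cv2.convertScaleAbs(a,alpha=1),None,fx=4,fy=4,interpolation=2))
E
```

```text
(no output)
```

View pics/w1z.png

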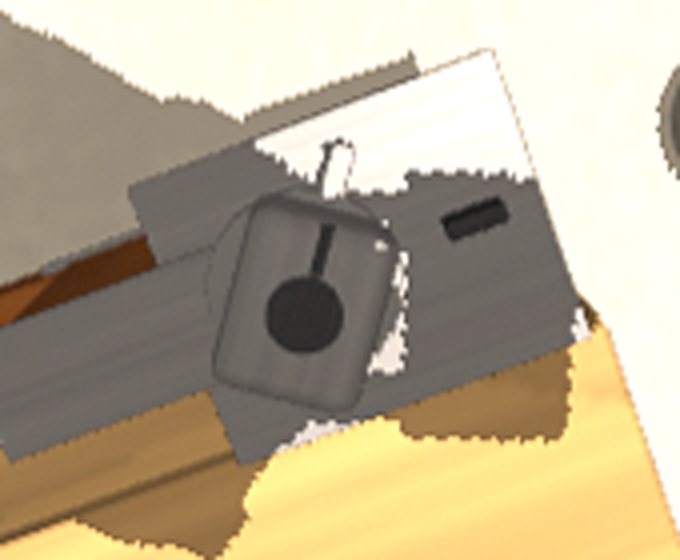

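```bash
python3 - <<'E'
from h import *
d=pickle.load(open("w1.pkl","rb"));s=pickle.load(open("scene0.pkl","rb"));t=pickle.load(open("top0.pkl","rb"))
W=lambda u,v:(250+u/4-.4,150+v/4-.4)
P=lambda u,v,z:plane(d,W(u,v),z)
hd=lambda a,b:np.degrees(np.arctan2(*(b-a)[1::-1])).round(1)
c=P(305,316,.206);print(c,"line",hd(c,P(327,227,.206)))
print("pointer",hd(c,P(340,147,.168)))
k=P(476,217,.166);print("rib",k,hd(c,k), hd(P(445,230,.166),P(508,208,.166)))
q=[P(*x,.206) for x in[(250,195),(395,240),(352,408),(218,375)]]
print(np.mean(q,0),hd(q[3],q[0]),hd(q[2],q[1]),np.linalg.norm(q[0]-q[1]),np.linalg.norm(q[0]-q[3]))
print("plate edge",hd(P(130,188,.164),P(490,50,.164)), "plate right", hd(P(575,300,.164),P(490,50,.164)))
S=lambda u,v:(250+u*.3-.3,160+v*.3-.3)
print(tri(ray(d,W(305,316)),ray(s,S(374,397)),ray(t,(235+33.5-.4,140+94-.4))))
E
```

```text
[0.55889314 0.15520873 0.206     ] line 147.2
pointer 147.4
rib [0.55609456 0.20130993 0.166     ] 93.5 90.4
[0.55654026 0.15571363 0.206     ] 150.4 147.3 0.034238090053927535 0.04218988584675635
plate edge 91.7 plate right -178.5
[0.55826043 0.15495341 0.20575688]
```

```bash
python3 go.py .5584 .155 .25 147.3
```

```text
t 2.2 pos [0.5586 0.1554 0.397 ] hx 160.68 tilt [-0.001  0.002 -1.   ] F [-0.5 -1.1  0.8] M [-0.01 -0.07  0.01] op 0.0931
q [ 0.21  0.36 -0.8   1.67  0.27  1.23  0.58]
move cm [-0.03 -0.06 14.7 ] rv [ 0.001  -0.0019  0.2335]
```

Call:
{"name": "apply_moves", "arguments": {
  "commands": [0,0,4,0,0,0.12,0.3,0,0,8,0,0,0.233,0.3,0,0,12,0,0,0.233,0.3,0,0,14.7,0,0,0.233,0.3,0,0,14.7,0,0,0.233,0.3]
}}

```text
time: 2.7
eef_pos: [0.5569, 0.1496, 0.2472]
tool_rot: [[-0.838, 0.546, -0.006], [0.546, 0.838, -0.003], [0.003, -0.006, -1.0]]
ft_force: [0.1, -0.3, 1.2]
opening: 0.0656
```

```bash
python3 go.py .5584 .155 .1770 147.3; python3 look.py w2
```

```text
t 2.7 pos [0.5569 0.1496 0.2472] hx 146.89 tilt [-0.006 -0.003 -1.   ] F [ 0.1 -0.3  1.2] M [ 0.06 -0.11  0.02] op 0.0656
q [ 0.12  0.47 -0.69  1.88  0.37  0.93  0.25]
move cm [0.15 0.57 7.02] rv [-0.0055 -0.0035 -0.0071]
```

View pics/w2.png

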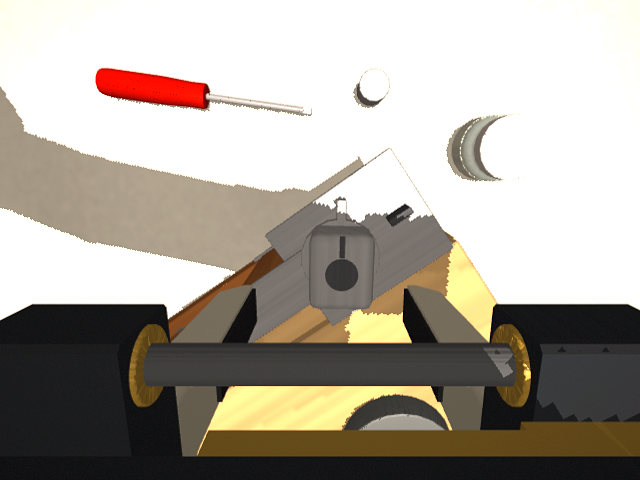

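The wrist view shows the collar's hole at (342,275) with its line straight up, so the jaws are square to the flats.

```bash
python3 - <<'E'
from h import *
d=pickle.load(open("w2.pkl","rb"));print(plane(d,(342,274),.206), plane(d,(343,238),.206))
E
python3 go.py .5584 .155 .1770 147.3
```

```text
[0.55864652 0.15560744 0.206     ] [0.54201715 0.16689528 0.206     ]
t 2.75 pos [0.5581 0.1507 0.2496] hx 146.92 tilt [-0.003 -0.001 -1.   ] F [-0.3  0.5  0.4] M [ 0.03 -0.15 -0.01] op 0.0656
q [ 0.12  0.47 -0.69  1.88  0.37  0.93  0.25]
move cm [0.2  0.4  7.26] rv [-0.0028 -0.0018 -0.0066]
```

Call:
{"name": "apply_moves", "arguments": {
  "commands": [0.1,0,2,0,0,0,0.3,0.1,0,4,0,0,0,0.3,0.1,0,4,0,0,0,0.3]
}}

```text
time: 3.05
eef_pos: [0.5579, 0.1518, 0.2105]
tool_rot: [[-0.838, 0.546, -0.001], [0.546, 0.838, -0.001], [0.0, -0.001, -1.0]]
ft_force: [0.3, -0.1, -0.2]
opening: 0.065
```

```bash
python3 go.py .5584 .1553 .1770 147.3
```

```text
t 3.05 pos [0.5579 0.1518 0.2105] hx 146.94 tilt [-0.001 -0.001 -1.   ] F [ 0.3 -0.1 -0.2] M [ 0.02 -0.13 -0.06] op 0.065
q [ 0.1   0.51 -0.67  1.92  0.41  0.85  0.21]
move cm [0.15 0.33 3.35] rv [-0.0011 -0.0002 -0.0063]
```

Call:
{"name": "apply_moves", "arguments": {
  "commands": [0.15,0.33,1.5,0,0,0,0.3,0.15,0.33,3.0,0,0,0,0.3,0.15,0.33,3.3,0,0,0,0.3,0.15,0.33,3.3,0,0,0,0.3]
}}

```text
time: 3.45
eef_pos: [0.5582, 0.1562, 0.177]
tool_rot: [[-0.839, 0.544, -0.001], [0.544, 0.839, -0.0], [0.001, -0.001, -1.0]]
ft_force: [0.5, 1.0, 0.3]
opening: 0.0651
```

```bash
python3 go.py .5584 .1553 .1770 147.3
```

```text
t 3.45 pos [0.5582 0.1562 0.177 ] hx 147.02 tilt [-0.001 -0.    -1.   ] F [0.5 1.  0.3] M [ 0.03 -0.12 -0.04] op 0.0651
q [ 0.07  0.55 -0.64  1.95  0.45  0.79  0.17]
move cm [-0.07 -0.07  0.  ] rv [-0.0009 -0.0008 -0.0049]
```

Close on the collar.

Call:
{"name": "apply_moves", "arguments": {
  "commands": [-0.05,-0.05,0,0,0,0,0.5,-0.05,-0.05,0,0,0,0,0.7,-0.05,-0.05,0,0,0,0,0.7,-0.05,-0.05,0,0,0,0,0.7],
  "grip_force": 20
}}

```text
time: 3.85
eef_pos: [0.5588, 0.1556, 0.1779]
tool_rot: [[-0.839, 0.545, 0.0], [0.545, 0.839, 0.0], [-0.0, 0.0, -1.0]]
ft_force: [0.9, -0.3, 0.5]
opening: 0.0379
```

```bash
python3 go.py .5584 .1553 .1770 92
```

```text
t 3.85 pos [0.5588 0.1556 0.1779] hx 147.0 tilt [ 0.  0. -1.] F [ 0.9 -0.3  0.5] M [ 0.02 -0.17 -0.04] op 0.0379
q [ 0.07  0.55 -0.64  1.95  0.45  0.79  0.17]
move cm [ 0.01 -0.05  0.09] rv [5.0e-04 2.0e-04 9.6e-01]
```

Call:
{"name": "apply_moves", "arguments": {
  "commands": [0,0,0,0,0,0,0.75,0,0,0,0,0,0,0.75,0,0,0,0,0,0.1,0.75,0,0,0,0,0,0.2,0.75,0,0,0,0,0,0.3,0.75]
}}

```text
time: 4.35
eef_pos: [0.559, 0.156, 0.1778]
tool_rot: [[-0.637, 0.77, 0.001], [0.77, 0.637, 0.001], [-0.0, 0.001, -1.0]]
ft_force: [1.6, 1.7, 0.0]
opening: 0.0358
```

Call:
{"name": "apply_moves", "arguments": {
  "commands": [0,0,0,0,0,0.1,0.75,0,0,0,0,0,0.2,0.75,0,0,0,0,0,0.3,0.75,0,0,0,0,0,0.4,0.75,0,0,0,0,0,0.4,0.75]
}}

```text
time: 4.85
eef_pos: [0.5593, 0.1561, 0.1778]
tool_rot: [[-0.29, 0.957, 0.001], [0.957, 0.29, 0.001], [0.0, 0.002, -1.0]]
ft_force: [4.1, 0.8, -0.6]
opening: 0.0357
```

```bash
python3 go.py .5584 .1553 .1770 92
```

```text
t 4.85 pos [0.5593 0.1561 0.1778] hx 106.84 tilt [ 0.001  0.001 -1.   ] F [ 4.1  0.8 -0.6] M [ 0.22 -0.71 -0.07] op 0.0357
q [-0.06  0.51 -0.45  1.96  0.32  0.74 -0.4 ]
move cm [-0.05 -0.11  0.08] rv [ 0.0015 -0.0003  0.2589]
```

Call:
{"name": "apply_moves", "arguments": {
  "commands": [0,0,0,0,0,0.1,0.75,0,0,0,0,0,0.2,0.75,0,0,0,0,0,0.26,0.75,0,0,0,0,0,0.26,0.75,0,0,0,0,0,0.26,0.75]
}}

```text
time: 5.35
eef_pos: [0.5595, 0.1561, 0.1778]
tool_rot: [[-0.039, 0.999, 0.002], [0.999, 0.039, 0.001], [0.001, 0.002, -1.0]]
ft_force: [5.0, 1.6, 0.2]
opening: 0.0358
```

```bash
python3 go.py .5584 .1553 .1770 92;python3 look.py w3
```

```text
t 5.35 pos [0.5595 0.1561 0.1778] hx 92.21 tilt [ 0.002  0.001 -1.   ] F [5.  1.6 0.2] M [ 0.5  -0.99 -0.01] op 0.0358
q [-0.11  0.5  -0.37  1.96  0.27  0.73 -0.6 ]
move cm [-0.08 -0.11  0.08] rv [ 0.0016 -0.0008  0.0037]
```

View pics/w3.png

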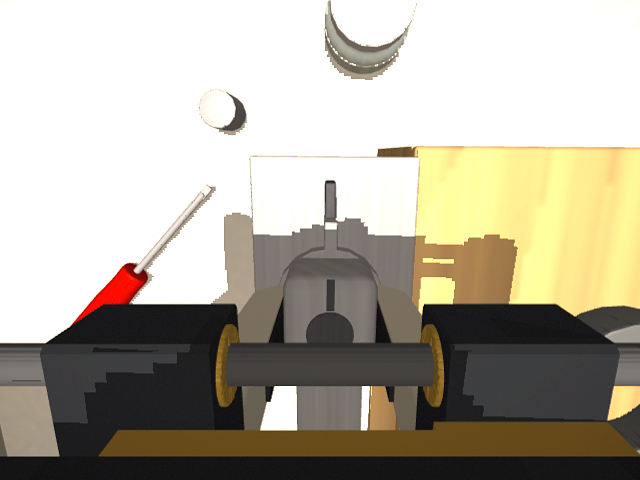

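The pointer (331,232), the rib (330,200) and the collar line (331,295) are in one line, so the collar is locked. I'll release it and lift.

Call:
{"name": "apply_moves", "arguments": {
  "commands": [0,0,0,0,0,0,0.5,0,0,0,0,0,0,0.3,0,0,0,0,0,0,0.3,0,0,-4,0,0,0,0.3,0,0,-8.5,0,0,0,0.3]
}}

```text
time: 5.9
eef_pos: [0.5572, 0.155, 0.2619]
tool_rot: [[-0.036, 0.999, -0.005], [0.999, 0.036, -0.001], [-0.001, -0.005, -1.0]]
ft_force: [0.5, 0.2, 0.1]
opening: 0.0647
```

```bash
python3 go.py .566 -.067 .37 92;python3 look.py w4
```

```text
t 5.9 pos [0.5572 0.155  0.2619] hx 92.07 tilt [-0.005 -0.001 -1.   ] F [0.5 0.2 0.1] M [-0.02 -0.17 -0.03] op 0.0647
q [-0.07  0.4  -0.41  1.87  0.2   0.91 -0.54]
move cm [-22.23   0.03 -10.78] rv [-0.0049  0.0012  0.0011]
```

View pics/w4.png

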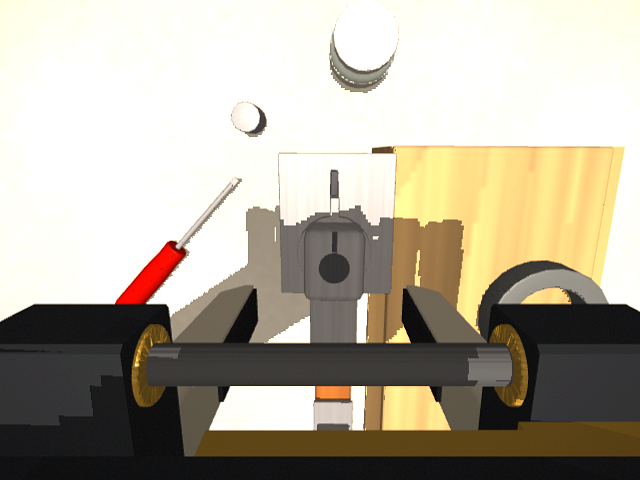

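Call:
{"name": "apply_moves", "arguments": {
  "commands": [-3,0,-3,0,0,0,0.3,-7.5,0,-5,0,0,0,0.3,-12,0,-7,0,0,0,0.3,-16.5,0,-9,0,0,0,0.3,-19,0.1,-9,0,0,0,0.3]
}}

```text
time: 6.45
eef_pos: [0.5666, -0.0385, 0.3549]
tool_rot: [[-0.032, 0.999, 0.003], [0.999, 0.032, -0.002], [-0.002, 0.003, -1.0]]
ft_force: [0.6, 0.5, -1.6]
opening: 0.0651
```

```bash
python3 go.py .566 -.067 .3 92;python3 look.py w5
```

```text
t 6.45 pos [ 0.5666 -0.0385  0.3549] hx 91.81 tilt [ 0.003 -0.002 -1.   ] F [ 0.6  0.5 -1.6] M [-0.05 -0.11  0.02] op 0.0651
q [ 0.25  0.3  -0.38  1.78  0.12  1.09 -0.14]
move cm [-2.84 -0.17  5.5 ] rv [ 0.0032  0.0019 -0.0033]
```

View pics/w5.png

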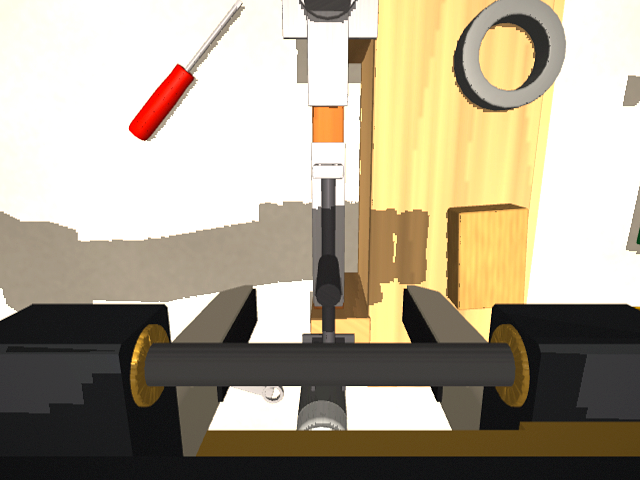

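The handle's top is at (329,294), midway between the fingers.

```bash
python3 - <<'E'
from h import *
d=pickle.load(open("w5.pkl","rb"));t=pickle.load(open("top0.pkl","rb"));s=pickle.load(open("scene0.pkl","rb"))
print(plane(d,(329,293),.265)); print(tri(ray(d,(329,293)),ray(t,(235+131-.4,140+89.5-.4)),ray(s,(303.7,176.2))))
E
python3 go.py .5657 -.067 .2242 92
```

```text
[ 0.56678506 -0.0666335   0.265     ]
[ 0.56609494 -0.06615655  0.26708593]
t 6.5 pos [ 0.5664 -0.042   0.3535] hx 91.61 tilt [ 0.001 -0.003 -1.   ] F [-0.  -3.5  0. ] M [-0.24 -0.12  0.  ] op 0.065
q [ 0.26  0.3  -0.37  1.78  0.13  1.09 -0.13]
move cm [-2.45 -0.16 12.93] rv [ 0.0013  0.0034 -0.0068]
```

Call:
{"name": "apply_moves", "arguments": {
  "commands": [-2.3,-0.1,3,0,0,0,0.3,-2.3,-0.1,6,0,0,0,0.3,-2.3,-0.1,6,0,0,0,0.3,-2.3,-0.1,6,0,0,0,0.3]
}}

```text
time: 6.9
eef_pos: [0.5659, -0.0566, 0.2926]
tool_rot: [[-0.036, 0.999, -0.001], [0.999, 0.036, 0.0], [0.0, -0.001, -1.0]]
ft_force: [-0.2, 0.6, 0.7]
opening: 0.0654
```

```bash
python3 go.py .5663 -.0668 .2242 92
```

```text
t 6.9 pos [ 0.5659 -0.0566  0.2926] hx 92.07 tilt [-0.001  0.    -1.   ] F [-0.2  0.6  0.7] M [-0.02 -0.07  0.02] op 0.0654
q [ 0.27  0.35 -0.37  1.86  0.15  0.96 -0.13]
move cm [-1.02  0.02  6.84] rv [-0.0014 -0.0004  0.0012]
```

Call:
{"name": "apply_moves", "arguments": {
  "commands": [-1,0,1,0,0,0,0.3,-1,0,1.5,0,0,0,0.3,-1,0,1.5,0,0,0,0.3]
}}

```text
time: 7.2
eef_pos: [0.5662, -0.0675, 0.2772]
tool_rot: [[-0.035, 0.999, -0.001], [0.999, 0.035, -0.0], [-0.0, -0.001, -1.0]]
ft_force: [-0.6, 0.5, 0.2]
opening: 0.0653
```

```bash
python3 look.py w6;python3 go.py .5663 -.0668 .2242 92
```

```text
t 7.25 pos [ 0.5664 -0.0672  0.2776] hx 92.01 tilt [-0. -0. -1.] F [ 0.5  0.2 -0.1] M [-0.03 -0.08  0.02] op 0.0651
q [ 0.28  0.37 -0.36  1.88  0.16  0.92 -0.12]
move cm [ 0.04 -0.01  5.34] rv [-0.0001  0.      0.0001]
```

View pics/w6.png

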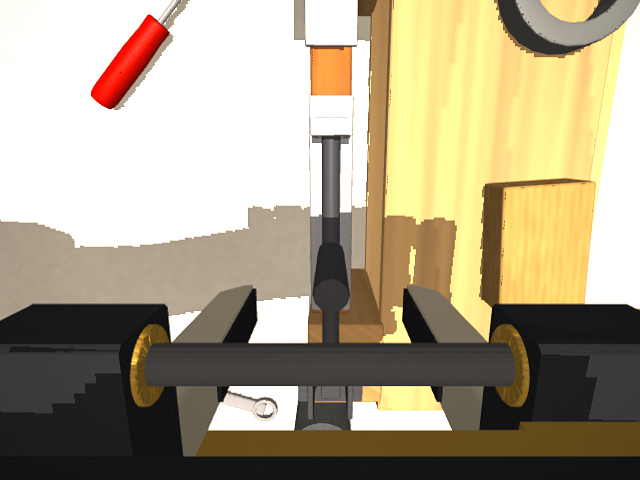

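```bash
python3 - <<'E'
from h import *
d=pickle.load(open("w6.pkl","rb"))
print(plane(d,(331.5,294),.265))
E
```

```text
[ 0.5664839 -0.0674709  0.265    ]
```

Call:
{"name": "apply_moves", "arguments": {
  "commands": [0,0,2.5,0,0,0,0.3,0,0,5.2,0,0,0,0.3,0,0,5.2,0,0,0,0.5,0,0,5.2,0,0,0,0.7,0,0,5.2,0,0,0,0.9],
  "grip_force": 35
}}

```text
time: 7.75
eef_pos: [0.5673, -0.0671, 0.2269]
tool_rot: [[-0.035, 0.999, 0.002], [0.999, 0.035, -0.0], [-0.0, 0.002, -1.0]]
ft_force: [0.4, -0.0, -0.6]
opening: 0.0455
```

Call:
{"name": "apply_moves", "arguments": {
  "commands": [0,0,0,0,0,0,0.9,0,0,0,0,0,0,0.9,0,0,0,0,0,0,0.9]
}}

```text
time: 8.05
eef_pos: [0.5666, -0.0673, 0.2261]
tool_rot: [[-0.035, 0.999, 0.001], [0.999, 0.035, -0.0], [-0.0, 0.001, -1.0]]
ft_force: [0.0, 0.2, 0.5]
opening: 0.0219
```

```bash
python3 go.py .5663 -.0668 .2242 92
```

```text
t 8.05 pos [ 0.5666 -0.0673  0.2261] hx 92.0 tilt [ 0.001 -0.    -1.   ] F [0.  0.2 0.5] M [-0.05 -0.07 -0.01] op 0.0219
q [ 0.27  0.42 -0.35  1.94  0.19  0.81 -0.15]
move cm [ 0.05 -0.03  0.19] rv [0.0009 0.0002 0.    ]
```

Call:
{"name": "apply_moves", "arguments": {
  "commands": [0,0,0,0,0,0,0.9,0,0,0,0,0,0,0.9,0,0,-0.5,0,0,0,0.9,0,0,-1.0,0,0,0,0.9,0,0,-1.4,0,0,0,0.9]
}}

```text
time: 8.55
eef_pos: [0.5664, -0.0673, 0.2398]
tool_rot: [[-0.035, 0.999, -0.0], [0.999, 0.035, -0.0], [0.0, -0.0, -1.0]]
ft_force: [1.4, -1.0, -3.0]
opening: 0.0175
```

Call:
{"name": "apply_moves", "arguments": {
  "commands": [0,0,0,0,0,0,0.9]
}}

```text
time: 8.65
eef_pos: [0.5666, -0.0673, 0.2401]
tool_rot: [[-0.035, 0.999, 0.001], [0.999, 0.035, -0.0], [-0.0, 0.001, -1.0]]
ft_force: [0.9, -0.4, -2.6]
opening: 0.0175
```

```bash
python3 go.py .5663 -.0668 .2242 92
```

```text
t 8.65 pos [ 0.5666 -0.0673  0.2401] hx 92.01 tilt [ 0.001 -0.    -1.   ] F [ 0.9 -0.4 -2.6] M [-0.08 -0.4  -0.01] op 0.0175
q [ 0.27  0.41 -0.35  1.92  0.18  0.84 -0.14]
move cm [ 0.05 -0.03  1.59] rv [0.0007 0.0001 0.0001]
```

Call:
{"name": "apply_moves", "arguments": {
  "commands": [0.8,0,0,0,0,0,0.9,1.6,0,0,0,0,0,0.9,2.6,0,0,0,0,0,0.9,3.6,0,0,0,0,0,0.9,4.5,0,0,0,0,0,0.9]
}}

```text
time: 9.15
eef_pos: [0.5648, -0.0209, 0.2395]
tool_rot: [[-0.036, 0.999, 0.0], [0.999, 0.036, 0.0], [0.0, 0.0, -1.0]]
ft_force: [1.7, -0.8, -3.0]
opening: 0.0173
```

Call:
{"name": "apply_moves", "arguments": {
  "commands": [0,0,0,0,0,0,0.9]
}}

```text
time: 9.25
eef_pos: [0.5649, -0.02, 0.2396]
tool_rot: [[-0.038, 0.999, 0.0], [0.999, 0.038, 0.001], [0.001, 0.0, -1.0]]
ft_force: [1.6, 0.5, -2.7]
opening: 0.0175
```

```bash
python3 go.py .5663 -.0668 .2242 92; python3 look.py w7; python3 - <<'E'
from bench import *
import cv2
a=snapshot("scene")["frame"][160:340,230:400,::-1];cv2.imwrite("pics/s7.png",cv2.resize(cv2.convertScaleAbs(a,alpha=1.6),None,fx=3.3,fy=3.3,interpolation=2))
E
```

```text
t 9.25 pos [ 0.5649 -0.02    0.2396] hx 92.16 tilt [ 0.     0.001 -1.   ] F [ 1.6  0.5 -2.7] M [ 0.1 -0.5 -0.1] op 0.0175
q [ 0.2   0.4  -0.36  1.93  0.19  0.84 -0.22]
move cm [-4.69 -0.04  1.54] rv [ 0.0003 -0.001   0.0027]
```

View pics/w7.png

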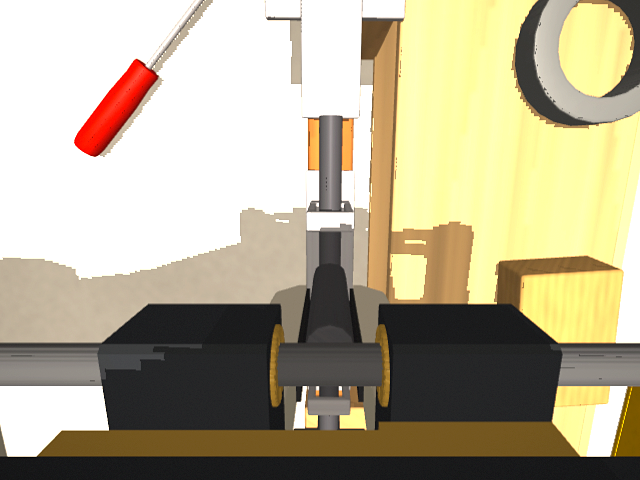

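View pics/s7.png

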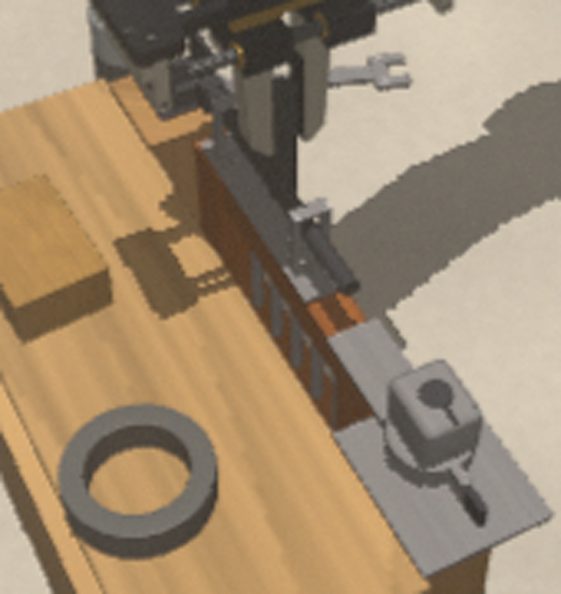

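The bolt is drawn 47 mm, and the collar pointer still meets the rib. Now I'll swing the gate.

Call:
{"name": "apply_moves", "arguments": {
  "commands": [0.01,-0.6,0,0,0,0.035,0.9,0.04,-1.22,0,0,0,0.07,0.9,0.1,-1.84,0,0,0,0.105,0.9,0.17,-2.44,0,0,0,0.14,0.9,0.27,-3.05,0,0,0,0.175,0.9]
}}

```text
time: 9.85
eef_pos: [0.5337, -0.0212, 0.2396]
tool_rot: [[0.143, 0.99, 0.0], [0.99, -0.143, -0.0], [-0.0, 0.0, -1.0]]
ft_force: [2.5, 0.9, -3.2]
opening: 0.0177
```

```bash
cat > ga.py <<'E'
from h import *
from bench import *
s=get_state();g=s["eef_pos"][:2]-np.array([.5585,.155]);a=-np.arctan2(g[1],g[0])-np.radians(87.95)
print("gate angle",a.round(3),"r",np.linalg.norm(g).round(4))
E
python3 ga.py; python3 go.py .50 -.01 .2395 72
```

```text
gate angle 0.176 r 0.1779
t 9.85 pos [ 0.5337 -0.0212  0.2396] hx 81.76 tilt [ 0. -0. -1.] F [ 2.5  0.9 -3.2] M [-0.04 -0.55  0.01] op 0.0177
q [ 0.17  0.36 -0.32  2.    0.16  0.8  -0.38]
move cm [ 0.63 -3.5   0.01] rv [0.     0.0002 0.1704]
```

Call:
{"name": "apply_moves", "arguments": {
  "commands": [0.05,-0.6,0,0,0,0.035,0.9,0.12,-1.22,0,0,0,0.07,0.9,0.2,-1.84,0,0,0,0.105,0.9,0.3,-2.44,0,0,0,0.14,0.9,0.42,-3.1,0,0,0,0.175,0.9]
}}

```text
time: 10.35
eef_pos: [0.5037, -0.0131, 0.2396]
tool_rot: [[0.314, 0.95, 0.0], [0.95, -0.314, -0.001], [-0.001, 0.0, -1.0]]
ft_force: [2.7, -0.5, -3.5]
opening: 0.0173
```

Call:
{"name": "apply_moves", "arguments": {
  "commands": [0,0,0,0,0,0,0.9,0,0,0,0,0,0,0.9]
}}

```text
time: 10.55
eef_pos: [0.5042, -0.0127, 0.2397]
tool_rot: [[0.31, 0.951, 0.0], [0.951, -0.31, -0.0], [-0.0, 0.001, -1.0]]
ft_force: [2.2, -1.8, -2.8]
opening: 0.0174
```

```bash
python3 ga.py; python3 go.py .50 -.01 .2395 72; python3 look.py w8;  python3 - <<'E'
from bench import *
import cv2
a=snapshot("scene")["frame"][130:400,200:460,::-1];cv2.imwrite("pics/s8.png",cv2.resize(cv2.convertScaleAbs(a,alpha=1.6),None,fx=2.2,fy=2.2,interpolation=2))
f=snapshot("top")["frame"][:,:,::-1];cv2.imwrite("pics/t8.png",cv2.convertScaleAbs(f,alpha=1.4))
cv2.imwrite("pics/t8z.png",cv2.resize(cv2.convertScaleAbs(f[140:270,235:435],alpha=1.6),None,fx=4,fy=4))
E
```

```text
gate angle 0.349 r 0.1763
t 10.55 pos [ 0.5042 -0.0127  0.2397] hx 71.94 tilt [ 0. -0. -1.] F [ 2.2 -1.8 -2.8] M [-0.32 -0.54  0.01] op 0.0174
q [ 0.13  0.32 -0.28  2.06  0.13  0.77 -0.55]
move cm [ 0.13 -0.48  0.02] rv [ 0.0005  0.0003 -0.0011]
```

View pics/w8.png

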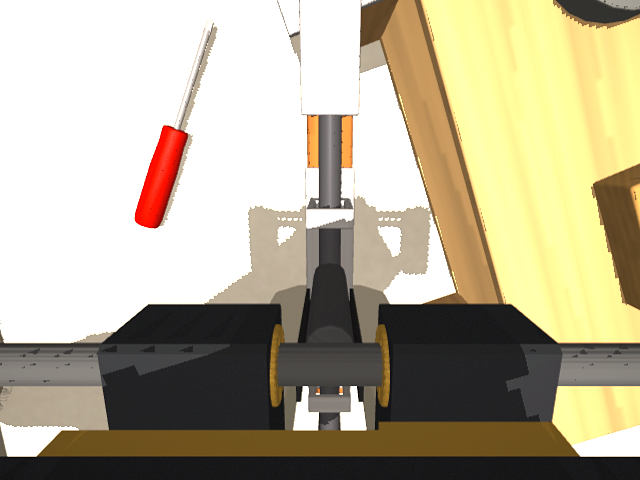

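View pics/s8.png

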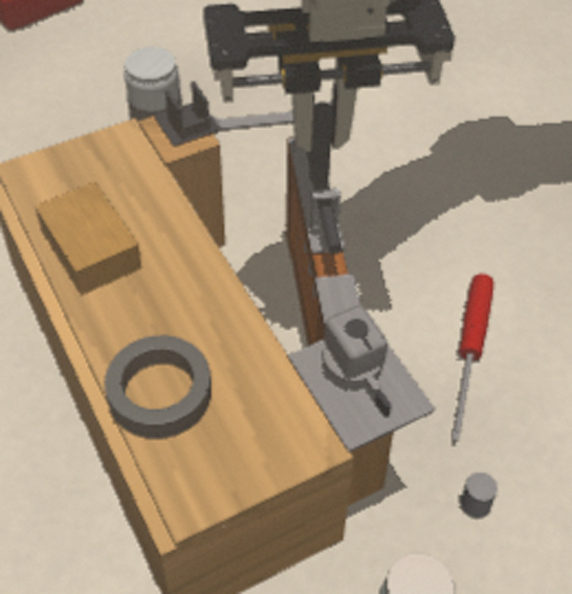

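View pics/t8.png

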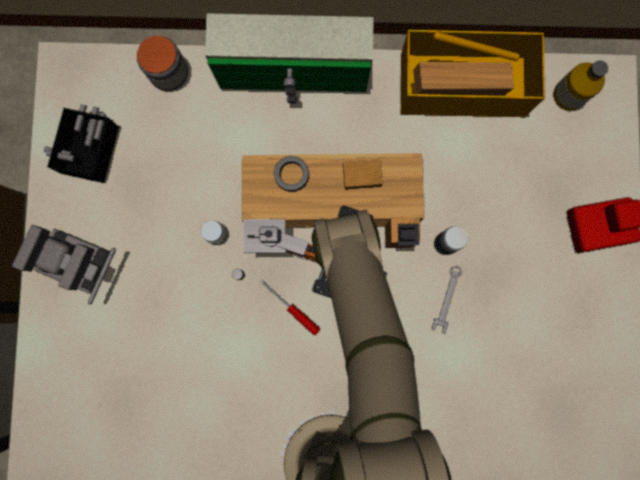

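The gate stands about 20° open, the collar pointer is on its rib, the bolt is drawn, and the bystanders are in their old places. A short settle, then I'll hand in.

Call:
{"name": "apply_moves", "arguments": {
  "commands": [0,0,0,0,0,0,0.9,0,0,0,0,0,0,0.9,0,0,0,0,0,0,0.9]
}}

```text
time: 11.0
eef_pos: [0.5043, -0.0122, 0.2395]
tool_rot: [[0.31, 0.951, 0.0], [0.951, -0.31, 0.0], [0.0, 0.0, -1.0]]
ft_force: [2.4, -1.7, -2.9]
opening: 0.0175
```

```bash
python3 ga.py; python3 go.py .50 -.01 .2395 72; python3 -c "
from bench import *
print(abs(get_state()['qd']).max());print(finish_job())"
```

```text
gate angle 0.349 r 0.1758
t 11.0 pos [ 0.5043 -0.0122  0.2395] hx 71.95 tilt [ 0.  0. -1.] F [ 2.4 -1.7 -2.9] M [-0.34 -0.6  -0.04] op 0.0175
q [ 0.13  0.32 -0.28  2.06  0.13  0.77 -0.55]
move cm [ 0.08 -0.48  0.  ] rv [ 0.     -0.     -0.0009]
0.0019232457096334588
the job is handed in; nothing more can be done
None
```

I locked the collar, lifted and drew the bolt, swung the gate open to about 20°, and handed the job in at about 11 s while still holding it.

- **Collar:** I turned it about 55° clockwise. In the pictures its pointer and top line meet the rib to within about 2°, and they were still there after the gate was open.
- **Bolt:** I lifted it about 14 mm, then drew it back about 47 mm, well past the 32 mm needed to clear the keeper. It is still gripped and raised.
- **Gate:** it reads 0.349 rad open, worked out from the gripper's position about the hinge pin. The joints are at rest (at most 0.002 rad/s), and the last force reading was about 4 N.
- **Bystanders:** all seven look unmoved in the before and after views, judged by eye only.

One reading disagreed. Before the draw I measured the handle about 222 mm from the hinge pin, where 227 mm was stated for fully home. The bolt may have started about 5 mm drawn, or my hinge-pin position may be a few millimetres off. Either way the bolt is clear of the keeper.

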